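# Take the revolving centre out of the tailstock and show its shank

## Robot

A 6-joint arm with a two-finger parallel gripper is mounted at the origin on the work surface. World frame = base frame: x ahead of the robot, y to its left, z up, the work surface at z = 0. Lengths are in m, angles in degrees, forces in N, time in s.
With the tool pointing down it reaches from about 0.4 to 0.825 m from the base axis. Payload 7 kg.
Tool frame: the origin (TCP) lies midway between the tips of the shut fingers; the grasp point (between the pads) lies 19 mm behind it (r.grip_depth is the distance from the TCP to the grasp point, in m); z points along the fingers, y is the line along which they close (so a half turn about z gives the same grasp; the last joint's range is limited). The gripper opens to 88 mm and grips with 3 to 60 N. Pads are 19 mm wide; open, the fingers measure 130 mm over their backs; the gripper's body (78 mm by 193 mm) begins 47 mm behind the grasp point.
Start: joints at [-50.013, 20.546, 0.682, 0, -70.136, -16.507], TCP at [0.269, -0.619, 0.193] pointing down, gripper open.
Joint ranges: [-176.03, 176.03], [-82.01, 121.73], [-58.28, 71.71], [-173.87, 95.51], [-174.79, -0.11], [-173.66, 173.66]. Speed limits (degrees/s): [136.94, 136.94, 172.46, 180, 180, 180].

## Interface

Orientations are given as [roll, pitch, yaw] about the fixed x, y, z axes, in that order (R = Rz(yaw) Ry(pitch) Rx(roll)).
In Python, from plant import r, capture, close_job, search_frame, outline_of gives the robot as it stands.
- The arm moves only by the shell command python3 -m creep 'ROWS' [FORCE]. ROWS is JSON, a list of rows, each a list of 7 numbers: the finger opening in mm, from 0 to 87.6, then the shift along the world's x, y, z in units of 25 mm (1.0 is 25 mm), then the turn, a rotation vector about the world's x, y, z in degrees. In form: [[hand, x, y, z, ax, ay, az], ...]. A call has 1 to 8 rows; each row shifts and turns the commanded pose from where the row before left it; what a row does not reach is not made up. A row lasts 1/12 s, in which the tool goes at most 41.7 mm and 7.16 degrees, less where a joint would pass 70% of its speed; a pose out of reach is approached as far as the arm can. A call is refused whole if a number of a shift passes 1 or a number of a turn 7.16, either way. A call with a gripper value outside its range is refused whole. The fingers move at their own pace and stop on an object; FORCE is the grip in N (left out, the last holds). Time passes only in rows, so rows that do not move let the fingers close. It gives the time, the measured TCP pose, the force, the opening and the grip force at its end, in the units of the state.
- r.get_state(): the state, without advancing time (a new reading comes with each control period).
- capture(name): name is "side" or "top"; returns a dict with "frame" (420x560x3 uint8, red, green, blue), "K" (3x3 intrinsics, pixels), "origin" and "rotation" of the camera in the world. Camera axes: x right, y down, z forward; pixel columns grow to the right and rows downward; lengths in m; the calibration is good to about 2 mm. A picture is of the moment at which its call begins. There is no depth.
- close_job(): hands the job in; it is judged then, once.
Trained networks look in a picture, given as the dict that the camera call returned (one of the last four; its "shot" number tells which), for a name from the list of things; names that differ only in an ending like _2 or _b are one class to them, and where a whole thing is asked for, a point or a joint stands for the part that bears it (a point fixed in the world has none). Each returns a list of dicts, best first, with "conf" (0 to 1); they miss things now and then, are a little off and sometimes report something else, mostly with a low value. They report only what shows in the picture. A call takes as long as a camera call. They do not tell look-alikes from the thing itself.
- search_frame(picture, target): "bbox" ([left, top, right, bottom] in pixels, round what is visible of it).
- outline_of(picture, target): "region" (420x560 bool, what is visible of it) and "bbox" ([left, top, right, bottom] in pixels, round what is visible of it).
The state is a dict: "time_s": time; "joints": joint angles; "qd": joint speeds; "joint_torque": joint torques, N m; "tcp_pos": TCP position; "eef_rot": TCP orientation; "contact_force": force on the tool from outside, world axes, zero at the start; "moment": the same for the moment, N m; "gripper_width": finger opening in m; "gripper_force": force on a finger pad.
Only numpy, scipy, OpenCV 4.12 (cv2) and the standard library are available. Lean on these libraries where they do the work, as an engineer would, in place of code of your own. Each camera call takes 0.05 s, during which the arm holds its last target. There are 200 camera calls.

## Task

The revolving centre has to come out of the tailstock of the run-out bench so that its taper shank can be looked over. First wind the handwheel until the quill is fully back against its stop, which pushes the taper loose, and leave it there; then draw the centre straight out of the quill, tip it by 45 degrees or more so that the shank points upward and the point downward, and hold the whole of it higher than the tailstock. Do not let the centre touch the bed, the bench top or the parts lying around, do not disturb those parts, and finish while still holding the centre up: do not put it down.

Things in the scene. Friction and masses are not known exactly. Their poses are not given: they have to be found in the camera images.
- bench: Run-out bench for camshafts, fixed: grey cast bed 660 mm long, 120 wide, 65 high, two ground steel ways. Origin on the work surface under the bed; y runs along it, from -275 to +385 mm. At the +y end stands a fixed stock with a plain dead centre (not the one wanted): from y = 218 to 365 mm, up to 197 mm above the work surface, its stud 218.
- tailstock: Grey tailstock clamped on the bed, fixed. Origin: middle of its underside, on the bed (65 mm above the work surface); axes as the bed's. Its barrel, 54 mm diameter, 120 long, lies along y, axis 105 mm above this origin, top 197 mm above the work surface. Quill at the +y end, handwheel at the -y end. A low clamp lever at the front reaches x = -92 mm.
- quill_mouth (a point): Mouth of the quill, on the barrel axis. The quill is a steel tube of 32 mm diameter with a taper socket 64 mm deep that holds the centre's shank. Its y axis points straight out of the socket, along the barrel. Fully home, the mouth stands 10 mm out of the barrel.
- wheel (a joint): Turn of the handwheel, rad: 0 = quill home at its hard stop; grows as the quill runs out, 5 mm a turn; starts between 5 and 9. To wind home make it fall: counter-clockwise for someone facing the wheel (looking along +y). Takes about 2 N at the handle and stays where left. Towards the end the feed screw pushes the centre some 2 to 5 mm out of its seat, with little extra force.
- wheel_hub (a point): Centre of the handwheel (aluminium, three spokes, 90 mm outside diameter, rim 14 mm thick), on the barrel axis; turns with the wheel about its y axis, which is parallel to the barrel.
- handle_grip (a point): Middle of the wheel's black crank handle, on its axis: 36 mm from the wheel's axis, 46 mm out (-y) from the wheel's mid-plane. A freely spinning sleeve, 18 mm thick, parallel to the wheel's axis, ending 75 mm from the mid-plane. At joint value a it stands from the hub at 36 mm x (sin a along tailstock x, cos a upward): on top at 0. Ignore its orientation.
- centre: Revolving centre, loose, 0.45 kg, 140 mm long, level in the quill: dark round body 42 mm diameter, bright nose with 60 degree point, bright taper shank 17.8 to 14.6 mm. Origin on the axis, mid-body; z from point to tang: point at -51 mm, body -20 to 20, tang at 89, mass centre at 6. At first 3 to 6 mm of gap to the quill, 8 once home; then a few newtons draw it out.
- centre_nose (a point): Tip of the centre's point.
- centre_tang (a point): End of the centre's taper shank.
- camshaft: Bystander: steel camshaft 450 mm long, along y, lying in a low wooden cradle beyond the bed, up to 80 mm high. Origin: mid-length on its axis.
- dial_gauge: Bystander: dial gauge on a magnetic base (50 x 60 mm) with a 205 mm column, standing on the work surface beyond the bed; the dial reaches 125 mm towards its own -x. Origin: underside of its base.
- piston: Bystander: aluminium piston, 85 mm diameter, 56 mm high, standing on the work surface before the bed. Origin: centre of its underside.
- spanner: Bystander: steel spanner 190 mm long lying flat before the bed, under 20 mm high. Origin: middle of its underside.
Mind the look-alikes: they are no part of the job. What is shaped like the centre but turquoise is not meant.

How it is judged (in metres and radians):
On the way, in this order (a step that is already met when the one before it is completed fails the run):
1. the quill is wound fully home against its stop, the centre still in its socket (value of joint wheel below 0.25 rad and y of centre_tang in the frame of quill_mouth below -0.045 m), for 0.2 s.
2. the centre is drawn right out of the quill, in the fingers (y of centre_tang in the frame of quill_mouth above 0.004 m and contact force between centre and the fingers above 2 N), for 0.1 s.
At the end, for the whole second after the job is handed in: The centre is held still in the fingers and by nothing else, shank upward with its axis 35 degrees or more above level, all of it over 200 mm above the work surface (tailstock top 197 mm); the quill is still home (wheel under 0.35 rad) (height (world z) of centre_nose above 0.2 m and height (world z) of centre above 0.22 m and angle between centre's own z axis and vertical below 0.96 rad and contact force between centre and the fingers above 2 N and linear speed of centre below 0.04 m/s and angular speed of centre below 0.3 rad/s and distance between centre_tang and quill_mouth above 0.03 m and contact force between centre and bench below 0.5 N and contact force between centre and tailstock below 0.5 N and contact force between centre and camshaft below 0.5 N and contact force between centre and dial_gauge below 0.5 N and contact force between centre and piston below 0.5 N and contact force between centre and spanner below 0.5 N and value of joint wheel below 0.35 rad); the arm keeps its last pose, push and grip.
It fails at once if the centre touches the bed, the bench top or a bystander (contact force between centre and bench above 1 N or contact force between centre and camshaft above 1 N or contact force between centre and dial_gauge above 1 N or contact force between centre and piston above 1 N or contact force between centre and spanner above 1 N or height (world z) of centre below 0.03 m or height (world z) of any of centre_nose, centre_tang below 0.01 m).
It fails at once if the camshaft is disturbed (moved over 20 mm) (distance of camshaft from where it was at the start of the episode above 0.02 m).
It fails at once if the dial gauge is disturbed (moved over 20 mm) (distance of dial_gauge from where it was at the start of the episode above 0.02 m).
It fails at once if the piston is disturbed (moved over 20 mm) (distance of piston from where it was at the start of the episode above 0.02 m).
It fails at once if the spanner is disturbed (moved over 20 mm) (distance of spanner from where it was at the start of the episode above 0.02 m).
It also fails if it takes over 61 s, if anything falls off the work surface, if the arm or the gripper's body presses on something with over 40 N, if the wrist force passes 120 N, or if a joint passes its speed limit or range.

## Working session

There is one attempt and no reset: what is moved stays moved. The work goes in short steps, Python scripts to look and compute and a shell command to move; the robot and the scene stay as the last step left them, time stands still between calls to the robot, and variables do not carry over. Pictures are saved under pics/ and viewed, at most 10 in all, crops included, and the job is handed in when it is done.

```bash
ls; mkdir -p pics
cat > h.py <<'E'
import numpy as np, cv2
from plant import r, capture, close_job, search_frame, outline_of
def save(p,n,box=None,s=1):
    f=p["frame"]
    if box: f=f[box[1]:box[3],box[0]:box[2]]
    cv2.imwrite("pics/"+n+".png",cv2.resize(f[:,:,::-1],None,fx=s,fy=s,interpolation=cv2.INTER_CUBIC))
def ray(p,u,v):
    d=np.array(p["rotation"])@np.linalg.inv(p["K"])@[u,v,1.]
    return np.array(p["origin"]),d/np.linalg.norm(d)
def proj(p,X):
    c=np.array(p["rotation"]).T@(np.array(X)-p["origin"]); q=np.array(p["K"])@c; return q[:2]/q[2]
def onz(p,u,v,z):
    o,d=ray(p,u,v); return o+d*(z-o[2])/d[2]
def tri(l):
    A=np.zeros((3,3));b=np.zeros(3)
    for p,u,v in l:
        o,d=ray(p,u,v);M=np.eye(3)-np.outer(d,d);A+=M;b+=M@o
    return np.linalg.solve(A,b)
E
python3 - <<'E'
from h import *
for n in("top","side"):
    p=capture(n); save(p,n+"0",s=1.4)
    print(n,np.round(p["origin"],3).tolist(),np.round(p["rotation"],3).tolist(),np.round(p["K"],1).tolist())
    for t in("tailstock","centre","wheel","handle_grip","bench","camshaft","dial_gauge","piston","spanner","quill_mouth","centre_nose"):
        print(t,[(round(d["conf"],2),np.round(d["bbox"]).astype(int).tolist()) for d in search_frame(p,t)[:3]])
print(r.get_state())
E
```

```text
pics
top [0.373, -0.075, 1.453] [-175.043, 0.039, -89.124] [[543.7, 0.0, 288.1], [0.0, 543.7, 208.9], [0.0, 0.0, 1.0]]
tailstock [(0.61, [293, 153, 392, 209])]
centre [(0.91, [263, 158, 294, 176]), (0.64, [394, 186, 439, 217]), (0.58, [375, 311, 415, 345])]
wheel [(0.66, [355, 150, 396, 189])]
handle_grip [(0.74, [366, 167, 396, 178]), (0.36, [292, 152, 397, 207])]
bench [(0.77, [111, 140, 376, 205]), (0.38, [118, 81, 189, 120])]
camshaft [(0.62, [232, 88, 409, 120]), (0.6, [262, 157, 294, 176])]
dial_gauge [(0.81, [118, 83, 193, 120]), (0.69, [264, 160, 291, 179])]
piston [(0.82, [157, 243, 194, 276])]
spanner [(0.78, [330, 230, 356, 299])]
quill_mouth [(0.64, [291, 164, 301, 172])]
centre_nose [(0.95, [373, 312, 414, 344]), (0.84, [396, 189, 436, 217]), (0.71, [251, 230, 292, 264])]
side [-0.081, 0.654, 1.162] [-137.87, 0.924, -143.099] [[520.4, 0.0, 272.5], [0.0, 520.4, 211.0], [0.0, 0.0, 1.0]]
tailstock [(0.66, [244, 130, 306, 213])]
centre [(0.87, [267, 258, 314, 279]), (0.77, [229, 185, 250, 202]), (0.62, [320, 155, 334, 184])]
wheel [(0.66, [218, 318, 259, 358]), (0.64, [231, 
[... 479 characters left out ...]
4, 245])]
{'time_s': 1.2, 'joints': array([-5.00151273e+01,  2.05475366e+01,  6.80051511e-01,  1.02994487e-03,
       -7.01350784e+01, -1.65066279e+01]), 'qd': array([-0.06069277,  0.00194771, -0.06133561, -0.02444109,  0.03427518,
       -0.008778  ]), 'joint_torque': array([ 4.63892393e-04, -5.82396626e+01,  2.93297267e+01,  7.00240284e+00,
        1.25833583e-02,  3.72376280e-05]), 'tcp_pos': array([ 0.26887876, -0.61910169,  0.19273669]), 'eef_rot': array([ 1.79997817e+02, -1.65706540e-03, -1.56521405e+02]), 'contact_force': array([ 0.15066834, -0.28427585,  0.47737292]), 'moment': array([-0.03656633,  0.0064331 ,  0.02221278]), 'gripper_force': 0.0, 'gripper_width': 0.08800904049089062}
```

Run:
```python
s=open('h.py').read()
s=s.replace('np.array(p["rotation"])','Rm(p)').replace('def save','from scipy.spatial.transform import Rotation as Ro\ndef Rm(p): return Ro.from_euler("xyz",p["rotation"],degrees=True).as_matrix()\ndef save',1)
open('h.py','w').write(s)
```

```text
(no output)
```

View pics/top0.png

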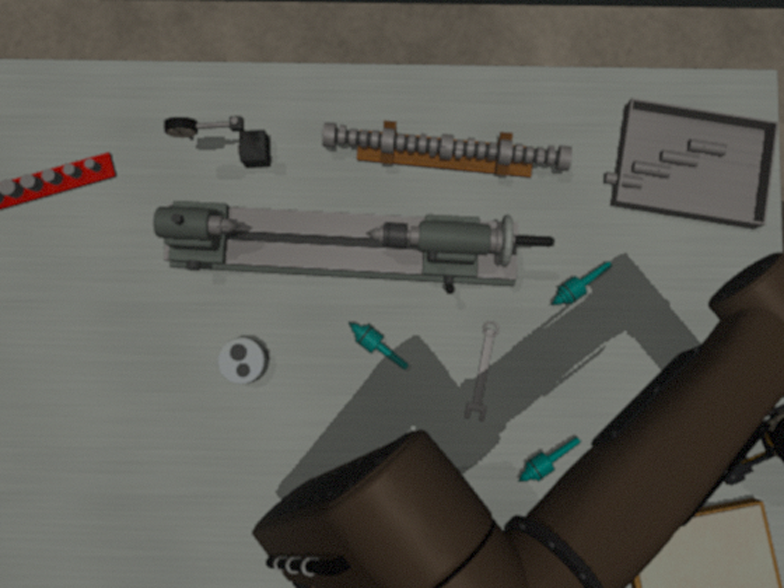

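View pics/side0.png

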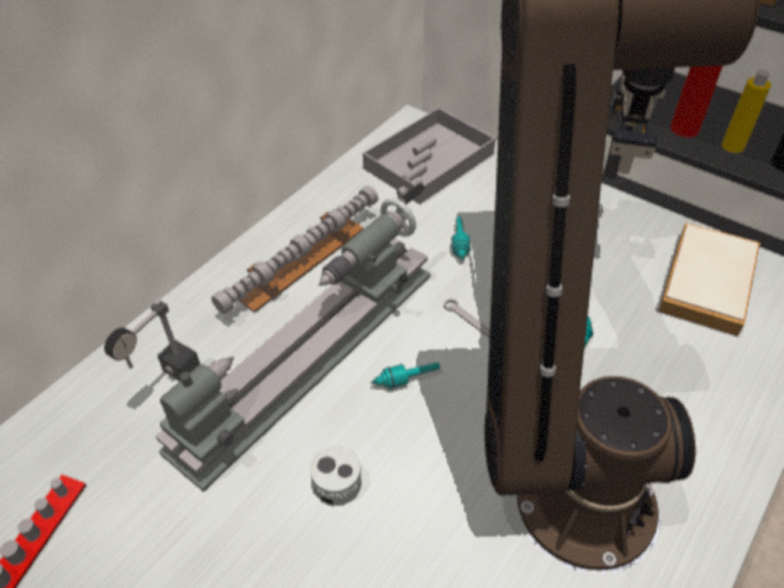

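Candidates in the top image: the dark centre in the quill at (283,168); turquoise look-alikes at (415,201), (395,332) and (270,247); and the fixed stock's dead centre at (172,163). I choose the dark one in the tailstock at (283,168). In the side view it sits at about (240,193), with the handle at (292,137).

Run:
```python
from h import *
P={n:capture(n) for n in("top","side")}
for n,p in P.items():
    for t in("centre","wheel","handle_grip","quill_mouth","bench","tailstock"):
        for d in outline_of(p,t)[:2]:
            m=d["region"].astype(np.uint8); ys,xs=np.nonzero(m)
            if len(xs)<5: continue
            c=np.array([xs.mean(),ys.mean()]); w=cv2.minAreaRect(np.c_[xs,ys].astype(np.float32))
            print(n,t,round(d["conf"],2),np.round(c,1).tolist(),[np.round(a,1) for a in w], "z.17:",np.round(onz(p,*c,.17),3))
a=P["top"]["frame"][130:215,245:405]; b=P["side"]["frame"][120:215,220:315]
A=cv2.resize(a,(800,425),interpolation=3);
cv2.imwrite("pics/c1.png",A[:,:,::-1]); cv2.imwrite("pics/c2.png",cv2.resize(b,(600,600),interpolation=3)[:,:,::-1])
```

```text
top centre 0.98 [279.4, 166.6] [array([278., 166.]), array([18., 28.]), np.float64(90.0)] z.17: [ 0.585 -0.05   0.17 ]
top centre 0.77 [267.6, 243.6] [array([269.8, 246.8]), array([47.4, 14.1]), np.float64(45.0)] z.17: [ 0.401 -0.026  0.17 ]
top wheel 0.56 [370.5, 171.5] [array([371.3, 176.4]), array([40.2, 33.5]), np.float64(26.6)] z.17: [ 0.576 -0.267  0.17 ]
top handle_grip 0.74 [369.8, 171.0] [array([370.9, 175.9]), array([40.2, 33.4]), np.float64(27.3)] z.17: [ 0.578 -0.266  0.17 ]
top handle_grip 0.53 [382.1, 171.2] [array([382. , 171.2]), array([28.1,  7.7]), np.float64(3.2)] z.17: [ 0.578 -0.295  0.17 ]
top bench 0.78 [213.5, 173.4] [array([239.2, 172.7]), array([261.6,  48.7]), np.float64(2.9)] z.17: [0.566 0.106 0.17 ]
top tailstock 0.84 [332.7, 174.0] [array([342.3, 167.3]), array([57.5, 94.2]), np.float64(65.0)] z.17: [ 0.569 -0.177  0.17 ]
side centre 0.76 [286.5, 267.0] [array([289.8, 266.8]), array([16.3, 48.6]), np.float64(78.7)] z.17: [0.338 0.068 0.17 ]
side centre 0.71 [328.6, 171.1] [array([328.5, 169. ]), array([28., 13.]), np.float64(90.0)] z.17: [ 0.435 -0.264  0.17 ]
side wheel 0.92 [288.8, 148.7] [array([291.9, 150.7]), array([30.4, 34.4]), np.float64(64.5)] z.17: [ 0.578 -0.276  0.17 ]
side handle_grip 0.62 [295.1, 136.8] [array([295.3, 136.8]), array([ 7.1, 16.3]), np.float64(45.0)] z.17: [ 0.594 -0.329  0.17 ]
side quill_mouth 0.47 [249.2, 183.6] [array([249.3, 183.3]), array([12. ,  7.1]), np.float64(45.0)] z.17: [ 0.582 -0.097  0.17 ]
side bench 0.9 [192.7, 268.6] [array([203. , 246.2]), array([ 71.7, 234.9]), np.float64(46.5)] z.17: [0.512 0.201 0.17 ]
side bench 0.26 [208.6, 178.5] [array([209.9, 176.9]), array([ 16.8, 141. ]), np.float64(53.7)] z.17: [ 0.684 -0.047  0.17 ]
side tailstock 0.82 [271.9, 177.2] [array([270.6, 170.5]), array([48.3, 86.9]), np.float64(10.6)] z.17: [ 0.547 -0.153  0.17 ]
```

View pics/c1.png

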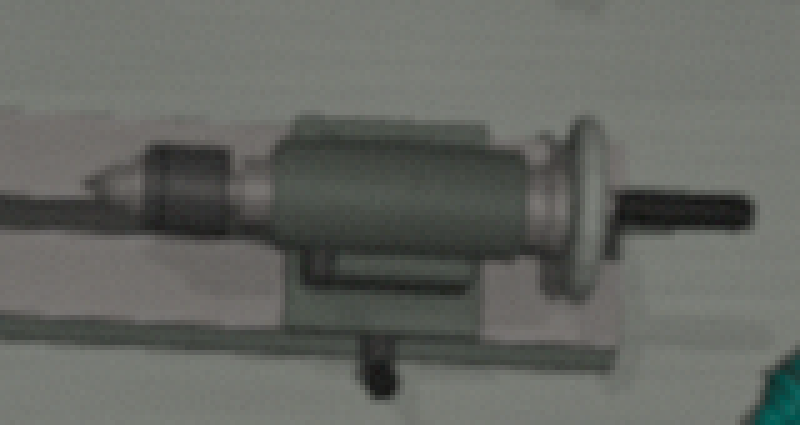

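View pics/c2.png

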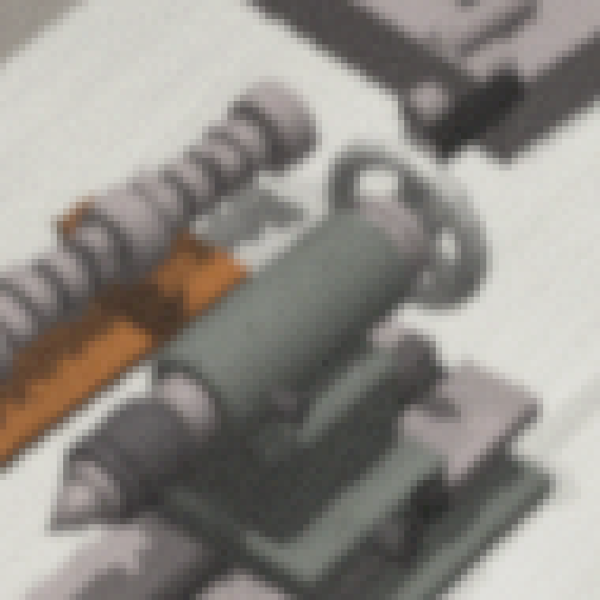

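The crops show the dark centre with the bright nose: in the top image, tip (263,167), body middle (283,168), rim middle (362.6,171.4) and handle end (396,172). In the side image the handle end is at (302,133), which puts the handle near the top of the wheel.

Run:
```python
from h import *
t=capture("top");s=capture("side")
T=lambda x,y:(t,245+x/5,130+y/5); S=lambda x,y:(s,220+x*95/600,120+y*95/600)
def show(n,a,b):
    X=tri([a,b]); print(n,np.round(X,4),"err",np.round(proj(t,X)-a[1:],1),np.round(proj(s,X)-b[1:],1))
show("handle end",T(755,211),S(518,87))
show("hub",T(588,207),S(408,228))
show("tip",T(90,185),S(55,525))
for n,a in dict(tip=(90,185),body=(190,190),barL=(272,193),barR=(525,203),hub=(588,207)).items(): print(n,np.round(onz(*T(*a),.17),4))
for z in(.206,.2,.17,.134): print(z,"handle mid/end",np.round(onz(*T(618,209),z),4),np.round(onz(*T(686,210),z),4),np.round(onz(*T(755,211),z),4))
print("bed front edge",np.round(onz(*T(0,335),.05),4),np.round(onz(*T(610,365),.05),4))
```

```text
handle end [ 0.5692 -0.3241  0.1971] err [0.6 0.9] [-0.9 -0.1]
hub [ 0.5766 -0.2506  0.1604] err [0.3 0.5] [-0.5 -0. ]
tip [ 0.5832 -0.0115  0.166 ] err [0.2 0.3] [-0.4 -0. ]
tip [ 0.5834 -0.0111  0.17  ]
body [ 0.5817 -0.0588  0.17  ]
barL [ 0.5808 -0.0979  0.17  ]
barR [ 0.5778 -0.2185  0.17  ]
hub [ 0.5764 -0.2485  0.17  ]
0.206 handle mid/end [ 0.5699 -0.2576  0.206 ] [ 0.5699 -0.289   0.206 ] [ 0.57  -0.321  0.206]
0.2 handle mid/end [ 0.5709 -0.2584  0.2   ] [ 0.5709 -0.2901  0.2   ] [ 0.5709 -0.3222  0.2   ]
0.17 handle mid/end [ 0.5756 -0.2628  0.17  ] [ 0.5756 -0.2952  0.17  ] [ 0.5756 -0.3281  0.17  ]
0.134 handle mid/end [ 0.5813 -0.2681  0.134 ] [ 0.5813 -0.3014  0.134 ] [ 0.5813 -0.3352  0.134 ]
bed front edge [0.5237 0.0401 0.05  ] [ 0.5129 -0.2765  0.05  ]
```

```bash
python3 -m creep '[[50,0.8,0.8,0.6,0,0,5],[50,0.8,0.8,0.6,0,0,5],[50,0.8,0.8,0.6,0,0,5],[50,0.8,0.8,0.6,0,0,5],[50,0.8,0.8,0.3,0,0,5],[50,0.8,0.8,0,0,0,5],[50,0.8,0.8,0,0,0,5],[50,0.8,0.8,0,0,0,5]]' 12
```

```text
time_s: 2.67
tcp_pos: [0.4298, -0.458, 0.2607]
eef_rot: [-180.0, -0.0, -116.3]
contact_force: [0.1, 0.1, -0.3]
gripper_width: 0.0506
gripper_force: 0.0
```

```bash
python3 -m creep '[[44,0.9,0.96,0,0,0,5],[44,0.9,1,0,0,0,5],[44,0.9,1,0,0,0,5],[44,0.9,1,0,0,0,5],[44,0.9,1,0,0,0,4.5],[44,0.9,1,0,0,0,0],[44,0.2,0,0,0,0,0],[44,0,0,0,0,0,0]]'
python3 - <<'E'
from h import *
s=capture("side"); t=capture("top"); save(s,"s2",(220,60,360,200),4)
print(np.round(r.get_state()["tcp_pos"],4), r.get_state()["eef_rot"])
E
```

```text
time_s: 3.33
tcp_pos: [0.5704, -0.3086, 0.2598]
eef_rot: [180.0, 0.0, -91.9]
contact_force: [-0.5, -0.2, -0.4]
gripper_width: 0.0441
gripper_force: 0.0
[ 0.5687 -0.3102  0.2601] [ 1.79969467e+02 -1.41487246e-04 -9.20053434e+01]
```

View pics/s2.png

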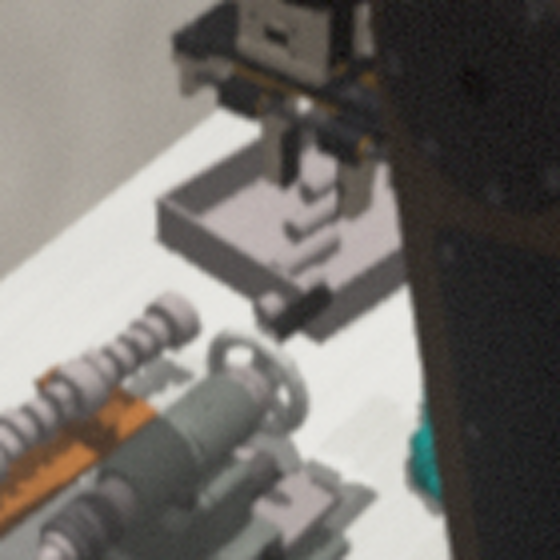

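The side crop shows the open fingers straddling and above the black handle at crop (300,310). I descend and close.

```bash
python3 -m creep '[[44,0,0,-0.9,0,0,0],[44,0,0,-0.9,0,0,0],[44,0,0,-0.7,0,0,0],[44,0,0,-0.44,0,0,0],[44,0,0,0,0,0,0],[10,0,0,0,0,0,0],[10,0,0,0,0,0,0],[10,0,0,0,0,0,0]]' 10; python3 -m creep '[[10,0,0,0,0,0,0],[10,0,0,0,0,0,0]]' 10
```

```text
time_s: 4.1
tcp_pos: [0.5695, -0.3106, 0.1883]
eef_rot: [-179.9, -0.0, -92.0]
contact_force: [-0.8, -0.0, 0.2]
gripper_width: 0.0295
gripper_force: 0.0
time_s: 4.27
tcp_pos: [0.5693, -0.3102, 0.1876]
eef_rot: [-179.9, -0.0, -92.0]
contact_force: [-0.6, -0.3, 0.4]
gripper_width: 0.0154
gripper_force: 0.0
```

Run:
```python
from h import *
s=capture("side"); t=capture("top")
a=cv2.resize(s["frame"][90:170,250:340],(395,350),interpolation=3); b=cv2.resize(t["frame"][130:210,330:420],(395,350),interpolation=3)
cv2.imwrite("pics/g1.png",np.hstack([a,b])[:,:,::-1]); print(r.get_state()["gripper_width"],r.get_state()["gripper_force"])
```

```text
0.01207486350783533 0.0
```

View pics/g1.png

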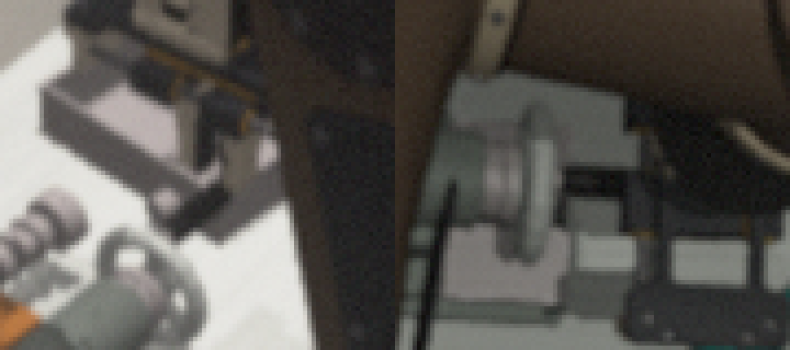

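Run:
```python
from h import *
s=capture("side"); t=capture("top"); x=r.get_state()["tcp_pos"]; print(x)
f=lambda q,o:np.round((q-o)*4.38)
for n,X in dict(tcp=x,grasp=x+[0,0,.019],hend=[.5695,-.324,.206],hmid=[.5705,-.295,.206],hub=[.576,-.249,.17]).items():
    print(n,f(proj(s,X),[250,90]),f(proj(t,X),[330,130])+[395,0])
```

```text
[ 0.5689775  -0.31002929  0.18693306]
tcp [212. 215.] [657. 192.]
grasp [212. 192.] [663. 186.]
hend [224. 181.] [690. 186.]
hmid [197. 203.] [635. 183.]
hub [148. 280.] [539. 182.]
```

Run:
```python
from h import *
s=capture("side"); save(s,"g2",(270,100,320,150),12); print(r.get_state()["gripper_width"])
```

```text
0.010111603700750794
```

View pics/g2.png

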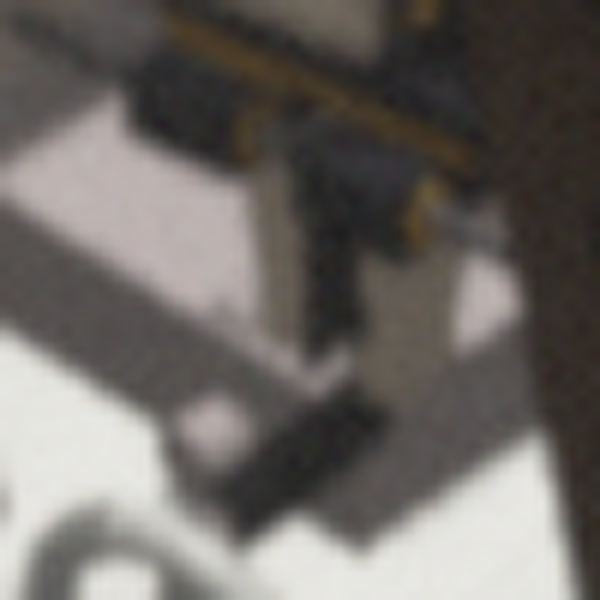

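The handle covers the finger tips, and background shows between the tips (360,380) and the handle. So the fingers closed about 15–20 mm too high, above the handle. I reopen, go lower and close.

```bash
python3 - <<'E'
from h import *
s=capture("side"); print((proj(s,[.5687,-.3102,.2601])-[220,60])*4, "seen ~318,200")
E
python3 -m creep '[[44,0,0,0.4,0,0,0],[44,0,0,0,0,0,0],[44,0,0,0,0,0,0],[44,0,0,0,0,0,0],[44,0,0,0,0,0,0],[44,0,0,-0.6,0,0,0],[44,0,0,-0.5,0,0,0],[44,0,0,0,0,0,0]]' 10
```

```text
[315.93560805 234.72821176] seen ~318,200
time_s: 5.23
tcp_pos: [0.5673, -0.3094, 0.1663]
eef_rot: [179.8, 0.1, -92.1]
contact_force: [-0.4, 0.2, -0.2]
gripper_width: 0.0437
gripper_force: 0.0
```

```bash
python3 -m creep '[[12,0,0,0,0,0,0],[12,0,0,0,0,0,0],[12,0,0,0,0,0,0],[12,0,0,0,0,0,0],[12,0,0,0,0,0,0],[12,0,0,0,0,0,0]]' 10
python3 - <<'E'
from h import *
s=capture("side"); t=capture("top")
a=cv2.resize(s["frame"][90:170,250:340],(395,350),interpolation=3); b=cv2.resize(t["frame"][130:210,330:420],(395,350),interpolation=3)
cv2.imwrite("pics/g3.png",np.hstack([a,b])[:,:,::-1]); print(r.get_state()["gripper_width"],r.get_state()["gripper_force"])
E
```

```text
time_s: 5.73
tcp_pos: [0.5691, -0.3102, 0.1698]
eef_rot: [-180.0, -0.0, -92.0]
contact_force: [-0.7, -0.1, 1.8]
gripper_width: 0.0173
gripper_force: 10.0
0.017386463393078522 9.999630994425388
```

The handle is gripped (17.4 mm, 10 N). I wind the first part of the turn.

```bash
python3 -m creep '[[8,-0.41,0,-0.12,0,0,0],[8,-0.36,0,-0.24,0,0,0],[8,0,0,0,0,0,0]]' 15;  python3 -c "
from plant import r
s=r.get_state(); print(s['contact_force'],s['moment'],s['gripper_width'])"
```

```text
time_s: 6.08
tcp_pos: [0.5478, -0.3094, 0.1605]
eef_rot: [179.9, 0.0, -92.0]
contact_force: [-3.6, 2.6, 4.4]
gripper_width: 0.017
gripper_force: 15.0
[-3.63760144  2.59386365  4.39850325] [1.32640445 1.58193738 0.00849706] 0.017004676263219578
```

View pics/g3.png

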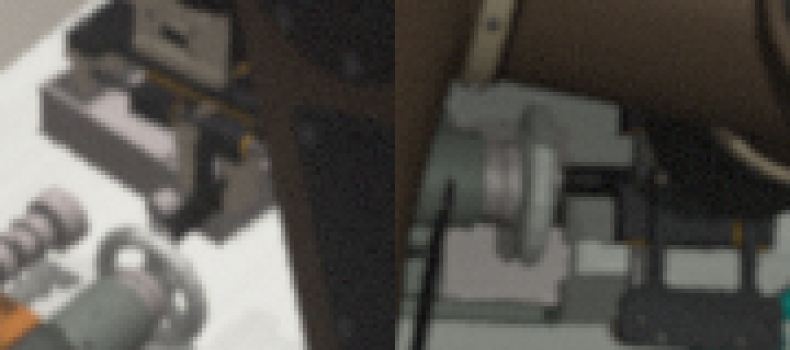

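The picture shows the handle's outer end held between the fingers at crop (215,195), with small forces. I carry on.

```bash
python3 -m creep '[[8,-0.27,0,-0.34,0,0,0],[8,-0.16,0,-0.40,0,0,0],[8,-0.04,0,-0.43,0,0,0],[8,0.09,0,-0.42,0,0,0],[8,0,0,0,0,0,0]]' 15;  python3 - <<'E'
from h import *
s=capture("side"); t=capture("top")
for p in(s,t):
  for d in outline_of(p,"handle_grip")[:2]: print(round(d["conf"],2),np.round(d["bbox"]))
print(r.get_state()["tcp_pos"],r.get_state()["contact_force"])
a=cv2.resize(s["frame"][90:170,250:340],(395,350),interpolation=3); b=cv2.resize(t["frame"][130:210,330:420],(395,350),interpolation=3)
cv2.imwrite("pics/g4.png",np.hstack([a,b])[:,:,::-1])
E
```

```text
time_s: 6.5
tcp_pos: [0.5394, -0.3092, 0.1186]
eef_rot: [179.9, 0.1, -92.0]
contact_force: [-1.1, 4.2, -1.9]
gripper_width: 0.0173
gripper_force: 15.0
0.48 [300. 145. 306. 161.]
[ 0.53888967 -0.30915656  0.11987098] [-2.23658478  4.96181427 -2.75015631]
```

View pics/g4.png

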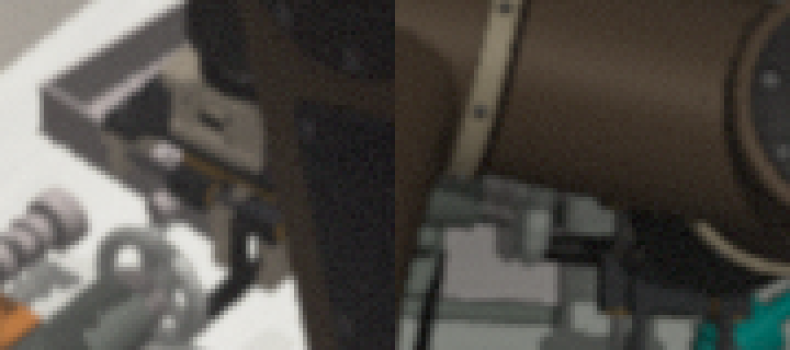

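The handle is following and is now at the front of the wheel, in the fingers. I continue.

```bash
python3 -m creep '[[8,0.21,0.02,-0.37,0,0,0],[8,0.31,0.02,-0.30,0,0,0],[8,0.39,0,-0.19,0,0,0],[8,0.42,0,-0.07,0,0,0],[8,0,0,0,0,0,0]]' 15
```

```text
time_s: 7.12
tcp_pos: [0.5762, -0.3105, 0.0982]
eef_rot: [-179.9, -0.1, -92.0]
contact_force: [2.4, -6.0, -0.2]
gripper_width: 0.0172
gripper_force: 15.0
```

```bash
python3 -m creep '[[8,0.42,-0.03,0.06,0,0,0],[8,0.39,0,0.18,0,0,0],[8,0.32,0,0.29,0,0,0],[8,0.22,0,0.37,0,0,0],[8,0.10,0,0.42,0,0,0],[8,0,0,0,0,0,0]]' 15
```

```text
time_s: 7.62
tcp_pos: [0.6081, -0.3116, 0.1322]
eef_rot: [179.8, -0.1, -92.0]
contact_force: [-8.0, -6.5, 1.4]
gripper_width: 0.0173
gripper_force: 15.0
```

```bash
python3 -m creep '[[8,-0.09,-0.03,0.43,0,0,0],[8,-0.18,0,0.40,0,0,0],[8,-0.27,0,0.34,0,0,0],[8,-0.35,0,0.24,0,0,0],[8,0,0,0,0,0,0]]' 15
```

```text
time_s: 8.03
tcp_pos: [0.586, -0.3108, 0.1672]
eef_rot: [-179.9, -0.0, -92.0]
contact_force: [-1.8, -4.4, -0.2]
gripper_width: 0.0172
gripper_force: 15.0
```

```bash
python3 -m creep '[[8,-0.36,0,0.13,0,0,0],[8,-0.2,0,0.02,0,0,0],[8,0,0,0,0,0,0]]' 20; python3 -m creep '[[8,-0.12,0,0,0,0,0],[8,0,0,0,0,0,0]]'
```

```text
time_s: 8.28
tcp_pos: [0.5724, -0.3104, 0.17]
eef_rot: [-180.0, 0.0, -92.0]
contact_force: [-2.4, -1.0, 0.5]
gripper_width: 0.0168
gripper_force: 20.0
time_s: 8.45
tcp_pos: [0.5717, -0.3104, 0.17]
eef_rot: [-179.8, -0.0, -92.0]
contact_force: [3.4, -0.4, -0.2]
gripper_width: 0.0167
gripper_force: 20.0
```

```bash
python3 -m creep '[[8,-0.12,0,0,0,0,0],[8,0,0,0,0,0,0]]' 25; python3 -m creep '[[8,-0.12,0,0,0,0,0],[8,0,0,0,0,0,0]]';python3 -m creep '[[8,-0.12,0,0,0,0,0],[8,0,0,0,0,0,0]]'
```

```text
time_s: 8.62
tcp_pos: [0.5713, -0.3104, 0.1702]
eef_rot: [-179.6, -0.0, -92.0]
contact_force: [11.2, -1.3, -3.2]
gripper_width: 0.0169
gripper_force: 25.0
time_s: 8.78
tcp_pos: [0.571, -0.3104, 0.1704]
eef_rot: [-179.3, -0.1, -92.0]
contact_force: [19.4, -1.9, -6.5]
gripper_width: 0.0168
gripper_force: 25.1
time_s: 8.95
tcp_pos: [0.5706, -0.3106, 0.1708]
eef_rot: [-179.0, -0.1, -91.9]
contact_force: [26.0, -3.2, -9.9]
gripper_width: 0.0171
gripper_force: 25.0
```

The hard stop is felt (26 N, no motion), so the quill is home. I relax the push, open and lift clear.

```bash
python3 -m creep '[[8,0.36,0,0,0,0,0],[8,0,0,0,0,0,0],[50,0,0,0,0,0,0],[50,0,0,0,0,0,0],[50,0,0,0,0,0,0],[50,0,0,0,0,0,0],[50,0,0,0.3,0,0,0],[60,0,0,0.9,0,0,0]]' 5; python3 -m creep '[[70,0,0,0.9,0,0,0],[70,0,0,0.9,0,0,0],[70,0,0,0.9,0,0,0],[70,-0.3,-0.6,0.5,0,0,0],[70,-1,0,0,0,0,0],[70,-1,0,0,0,0,0],[70,-1,0,0,0,0,0],[70,-1,0,0,0,0,0]]'
python3 -m creep '[[70,-1,0,0,0,0,0],[70,-1,0,0,0,0,0],[70,0,0,0,0,0,0]]'
python3 - <<'E'
from h import *
s=capture("side");t=capture("top")
for p in(s,t):
  for q in("handle_grip","centre","wheel","quill_mouth"):
    for d in outline_of(p,q)[:3]:
      ys,xs=np.nonzero(d["region"]); print(q,round(d["conf"],2),np.round(d["bbox"]), xs.mean().round(1),ys.mean().round(1))
a=cv2.resize(s["frame"][120:215,220:315],(400,400),interpolation=3); b=cv2.resize(t["frame"][130:210,245:405],(800,400),interpolation=3)[:,:]
cv2.imwrite("pics/g5.png",np.hstack([a,cv2.resize(b,(400,200)).repeat(2,0)[:, :]])[:,:,::-1]); cv2.imwrite("pics/g5.png",np.vstack([b,np.hstack([cv2.resize(a,(200,200)),np.zeros((200,600,3),np.uint8)])])[:,:,::-1])
E
```

```text
time_s: 9.62
tcp_pos: [0.568, -0.3097, 0.1963]
eef_rot: [179.6, 0.1, -92.1]
contact_force: [0.1, 0.0, -0.6]
gripper_width: 0.0513
gripper_force: 0.0
time_s: 10.28
tcp_pos: [0.4614, -0.3256, 0.2797]
eef_rot: [180.0, 0.0, -92.0]
contact_force: [0.7, -0.5, 0.0]
gripper_width: 0.07
gripper_force: 0.0
time_s: 10.53
tcp_pos: [0.4091, -0.3254, 0.2809]
eef_rot: [-179.9, -0.0, -92.1]
contact_force: [-0.3, 1.0, -0.2]
gripper_width: 0.0699
gripper_force: 0.0
handle_grip 0.66 [289. 126. 302. 143.] 293.9 136.2
centre 0.93 [265. 260. 310. 276.] 285.5 266.9
centre 0.67 [ 72. 214. 143. 273.] 109.5 246.0
centre 0.57 [152. 134. 271. 220.] 208.8 178.3
wheel 0.65 [272. 133. 300. 170.] 288.2 148.2
wheel 0.41 [110. 168. 309. 347.] 193.1 268.2
wheel 0.25 [245. 181. 253. 193.] 249.9 183.3
centre 0.85 [375. 309. 412. 344.] 389.9 329.5
centre 0.75 [264. 159. 292. 175.] 279.9 166.6
centre 0.63 [250. 230. 286. 255.] 265.5 241.7
wheel 0.44 [357. 152. 396. 171.] 371.8 160.6
```

The network again sees the handle near the top of the wheel, about one full turn on. Now I move above the centre.

```bash
python3 -m creep '[[70,0.6,0.97,0,0,0,0],[70,0.6,0.97,0,0,0,0],[70,0.6,0.97,0,0,0,0],[70,0.7,0.97,0,0,0,0],[70,0.7,0.97,0,0,0,0],[70,0.7,0.97,0,0,0,0],[70,0.7,0.97,0,0,0,0],[70,0.7,0.97,0,0,0,0]]';python3 -m creep '[[70,0.8,0.97,0,0,0,0],[70,0.8,0.97,0,0,0,0],[70,0,0.9,0,0,0,0],[70,0,0,-0.9,0,0,0],[70,0,0,-0.9,0,0,0],[70,0,0,-0.9,0,0,0],[70,0,0,0,0,0,0]]'
python3 - <<'E'
from h import *
s=capture("side"); t=capture("top"); x=r.get_state()["tcp_pos"]; print(x)
c=(proj(s,x)).astype(int); o=(c[0]-40,c[1]-45)
save(s,"h1",(o[0],o[1],o[0]+80,o[1]+80),7.5)
f=lambda X:np.round((proj(s,X)-o)*7.5)
for n,X in dict(tcp=x,up25=x+[0,0,.025],tip=[.5834,-.011,.17],body=[.5817,-.06,.17],front=[.582,-.04,.17],bodytop=[.582,-.04,.191]).items(): print(n,f(X))
for d in outline_of(s,"centre")[:3]: print(d["conf"],(np.array(d["bbox"])-[*o,*o])*7.5)
E
```

```text
time_s: 11.7
tcp_pos: [0.5463, -0.1301, 0.2792]
eef_rot: [180.0, -0.0, -92.0]
contact_force: [-0.0, -0.9, -0.2]
gripper_width: 0.0699
gripper_force: 0.0
time_s: 12.28
tcp_pos: [0.5829, -0.0601, 0.2068]
eef_rot: [179.6, -0.0, -92.0]
contact_force: [-1.7, -0.4, -1.0]
gripper_width: 0.07
gripper_force: 0.0
[ 0.58534573 -0.06073605  0.21157377]
tcp [304. 342.]
up25 [299. 290.]
tip [225. 511.]
body [318. 431.]
front [282. 464.]
bodytop [277. 422.]
0.74 [ 507.75  936.75  863.25 1068.  ]
0.61 [227.25 378.   412.5  525.75]
0.59 [ 921.75  154.5  1014.    369.  ]
```

View pics/h1.png

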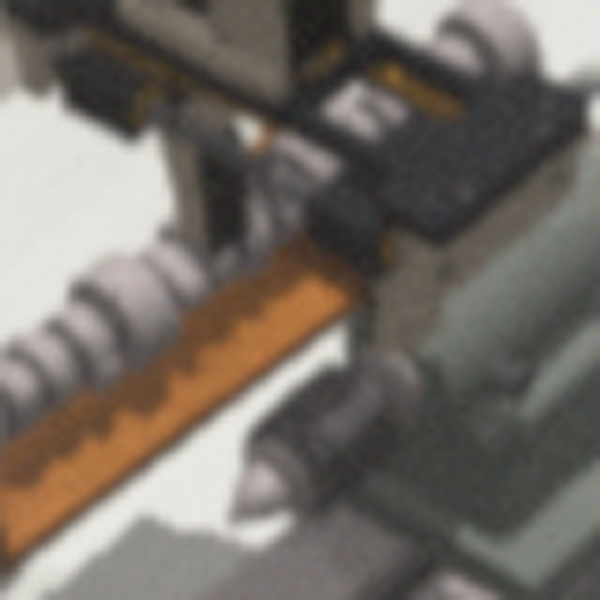

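The last view shows the centre at (325,430) in line with the projection, and the finger tips (215,250) and (395,360) straddle it about 20 mm higher than the reported TCP. I allow for that and descend.

```bash
python3 -m creep '[[70,0,0,-0.8,0,0,0],[70,0,0,-0.8,0,0,0],[70,0,0,-0.6,0,0,0],[70,0,0,-0.5,0,0,0],[70,0,0,0,0,0,0]]'; python3 -m creep '[[70,0,0,-0.3,0,0,0],[70,0,0,-0.2,0,0,0],[70,0,0,0,0,0,0]]'; python3 -c "
from plant import r
print(r.get_state()['tcp_pos'],r.get_state()['contact_force'])"
```

```text
time_s: 12.85
tcp_pos: [0.585, -0.0607, 0.1435]
eef_rot: [179.9, -0.0, -92.0]
contact_force: [-0.7, -0.8, 0.1]
gripper_width: 0.07
gripper_force: 0.0
time_s: 13.1
tcp_pos: [0.5855, -0.0606, 0.1318]
eef_rot: [-180.0, 0.0, -92.0]
contact_force: [0.3, -0.6, -0.6]
gripper_width: 0.0698
gripper_force: 0.0
[ 0.58554832 -0.06056423  0.13181757] [ 0.3398618  -0.59694294 -0.62026193]
```

```bash
python3 -m creep '[[70,-0.1,0,0,0,0,0],[30,0,0,0,0,0,0],[30,0,0,0,0,0,0],[30,0,0,0,0,0,0],[30,0,0,0,0,0,0],[30,0,0,0,0,0,0]]' 10
```

```text
time_s: 13.6
tcp_pos: [0.5826, -0.0605, 0.1318]
eef_rot: [180.0, 0.0, -92.0]
contact_force: [-6.8, 4.4, 4.3]
gripper_width: 0.0421
gripper_force: 4.2
```

Width is 42.1 mm, the full body diameter. I tighten, relieve the side load and draw out.

```bash
python3 -m creep '[[30,-0.06,0,0,0,0,0],[30,0,0,0,0,0,0],[30,0,0,0,0,0,0],[30,0,0,0,0,0,0]]' 45;python3 -m creep '[[30,0.006,0.2,0,0,0,0],[30,0.006,0.2,0,0,0,0],[30,0,0,0,0,0,0]]'
```

```text
time_s: 13.93
tcp_pos: [0.5818, -0.0604, 0.1319]
eef_rot: [-180.0, 0.0, -92.0]
contact_force: [2.3, 1.6, 0.2]
gripper_width: 0.0411
gripper_force: 45.0
time_s: 14.18
tcp_pos: [0.5816, -0.0499, 0.1315]
eef_rot: [180.0, 0.0, -92.0]
contact_force: [1.8, 0.3, -2.2]
gripper_width: 0.0411
gripper_force: 45.0
```

```bash
python3 -m creep '[[30,0.012,0.4,0,0,0,0],[30,0.015,0.5,0,0,0,0],[30,0.015,0.5,0,0,0,0],[30,0.015,0.5,0,0,0,0],[30,0.015,0.5,0,0,0,0],[30,0.015,0.5,0,0,0,0],[30,0.012,0.4,0,0,0,0],[30,0,0,0,0,0,0]]';python3 -m creep '[[30,0,0.3,0,0,0,0],[30,0,0,0,0,0,0],[30,0,0,0,0,0,0]]'
```

```text
time_s: 14.85
tcp_pos: [0.5843, 0.0342, 0.1317]
eef_rot: [-180.0, 0.0, -91.9]
contact_force: [-0.2, -0.9, -4.1]
gripper_width: 0.0412
gripper_force: 45.0
time_s: 15.1
tcp_pos: [0.5841, 0.0396, 0.1317]
eef_rot: [180.0, -0.0, -92.0]
contact_force: [0.0, -0.3, -3.0]
gripper_width: 0.0415
gripper_force: 45.0
```

```bash
python3 -m creep '[[30,0,0,0.8,0,0,0],[30,0,0,0.8,0,0,0],[30,0,0,0.8,0,0,0],[30,0,0,0.8,0,0,0],[30,0,0,0.8,0,0,0],[30,0,0,0.8,0,0,0],[30,0,0,0.8,0,0,0],[30,0,0,0,0,0,0]]';python3 -m creep '[[30,0,0,0,-4,0,0],[30,0,0,0,-6,0,0],[30,0,0,0,-6,0,0],[30,0,0,0,-6,0,0],[30,0,0,0,-6,0,0],[30,0,0,0,-4,0,0],[30,0,0,0,0,0,0]]'
```

```text
time_s: 15.77
tcp_pos: [0.5862, 0.0389, 0.2764]
eef_rot: [-179.6, 0.1, -92.0]
contact_force: [1.2, 0.4, -1.7]
gripper_width: 0.0412
gripper_force: 45.0
time_s: 16.35
tcp_pos: [0.5834, 0.0406, 0.2682]
eef_rot: [-179.1, -32.4, -92.0]
contact_force: [0.1, -0.3, -4.9]
gripper_width: 0.041
gripper_force: 45.0
```

```bash
python3 -m creep '[[30,0,0,0.4,-4,0,0],[30,0,0,0.4,-6,0,0],[30,0,0,0.4,-6,0,0],[30,0,0,0,-6,0,0],[30,0,0,0,-1,0,0],[30,0,0,0,0,0,0],[30,0,0,0,0,0,0],[30,0,0,0,0,0,0]]'
python3 - <<'E'
from h import *
s=capture("side");t=capture("top");st=r.get_state();x=st["tcp_pos"];print(x,st["eef_rot"],st["gripper_width"],st["gripper_force"],st["contact_force"])
R=Ro.from_euler("xyz",st["eef_rot"],degrees=True).as_matrix()
ax=Ro.from_euler("x",-(180-0)*0,degrees=True).as_matrix()
a=-R[:,0] if R[2,0]<0 else R[:,0]; print("centre z axis",a)
c=x-R[:,2]*.038
for n,X in dict(c=c,nose=c-a*.051,tang=c+a*.089).items(): print(n,np.round(X,3),"side",proj(s,X).round(),"top",proj(t,X).round())
for p in(s,t):
  for d in outline_of(p,"centre")[:4]: 
    ys,xs=np.nonzero(d["region"]);print(round(d["conf"],2),np.round(d["bbox"]),xs.mean().round(),ys.mean().round(), p["frame"][d["region"]].mean(0).round())
E
```

```text
time_s: 17.02
tcp_pos: [0.5844, 0.039, 0.3022]
eef_rot: [-177.0, -54.7, -93.7]
contact_force: [-0.1, -0.8, -3.0]
gripper_width: 0.041
gripper_force: 45.0
[0.58433316 0.03885278 0.30266459] [-176.9518871   -54.74104999  -93.72131882] 0.041138984199208015 44.975897669792175 [ 0.32181651 -0.16274403 -3.31003624]
centre z axis [-0.03746709 -0.57605559  0.81655139]
c [0.584 0.07  0.325] side [200. 177.] top [221. 154.]
nose [0.586 0.099 0.283] side [193. 196.] top [210. 156.]
tang [0.581 0.019 0.397] side [212. 142.] top [242. 149.]
0.8 [266. 258. 312. 277.] 286.0 267.0 [ 61. 158. 151.]
0.75 [196. 143. 215. 171.] 208.0 156.0 [144. 137. 135.]
0.95 [390. 186. 440. 218.] 413.0 204.0 [22. 83. 78.]
0.95 [373. 310. 413. 346.] 389.0 330.0 [22. 83. 77.]
0.9 [210. 143. 244. 160.] 224.0 152.0 [53. 52. 51.]
0.67 [251. 231. 295. 263.] 268.0 244.0 [29. 86. 81.]
```

The network's outlines in both views match the predicted tipped pose: tang up at side (212,142), nose at top (210,156). The job can be handed in.

```bash
python3 -m creep '[[30,0,0,0,0,0,0],[30,0,0,0,0,0,0],[30,0,0,0,0,0,0]]' && python3 -c "
from plant import close_job; print(close_job())"
```

```text
time_s: 17.47
tcp_pos: [0.5842, 0.0393, 0.302]
eef_rot: [-177.1, -54.9, -93.6]
contact_force: [0.9, -0.7, -4.5]
gripper_width: 0.0409
gripper_force: 45.0
the job is handed in; nothing more can be done
None
```

I wound the quill home against its stop, drew the centre out, and handed the job in after about 17.5 s with the centre held tipped about 55°, shank up, its point about 0.28 m above the work surface; no verdict came back, and I did not measure the wheel again after leaving it at the stop.

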